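# Load the next blank, show the finished heat sink to the camera

### The job

Set the round aluminium blank down into the empty cavity of the steel die so that it lies flat on the cavity floor, and let go of it. Then take the finished heat sink out of the black nest and hold it up in the air to the inspection camera, its copper underside squarely facing the lens, centred, 10 cm in front of it: the job finishes while you are still holding it there, quite still. Do not drop the blank in from a height, and leave the square blank, the roll of tape, the red screwdriver and the black-capped marker where they lie.

Things in the scene. Friction and masses are not known exactly. Their poses are not given: they have to be found in the camera images.
- round_blank: Round bare-aluminium blank, a plain disc 44 mm in diameter and 16 mm thick, 0.05 to 0.1 kg, lying flat on the blue mat (3 mm thick) left of the dies. Origin: centre of its underside; z is its axis, up.
- square_blank: Square aluminium blank, 44 x 44 x 16 mm, on the blue mat, 9 cm or more (between centres) from the round one; not to be used. Origin: centre of its underside; x and y along its sides.
- steel_die: Bare steel die block, 90 x 90 x 26 mm, fixed to the bench, with one round empty cavity in the middle of its top: 47 mm in diameter, 7 mm deep, chamfered 1.5 mm. A seated blank stands 9 mm proud of the block. Its four corner screws stand 1 mm proud. Origin: centre of the underside; z up, x and y along its sides.
- steel_die_cavity (a point): Centre of the floor of the steel die's cavity, 19 mm above the bench.
- black_nest: Black plastic block of the same size and with the same cavity as the steel die, fixed to the bench; the heat sink stands in it. The two blocks swap places from run to run; their centres are 11 cm or more apart. Origin: centre of its underside.
- heat_sink: Finished heat sink, 0.04 to 0.09 kg: round copper foot 44 mm across, 6 mm high, and on it a round finned aluminium stem 26 mm across, 30 mm high, to be gripped by the stem. It stands upright on the cavity floor of the black nest, 1.5 mm play all round; the stem rises 29 mm above the block. Origin: centre of the copper underside (the face to show); z along the stem, away from the foot.
- camera_head: Inspection camera: blue housing 40 x 40 x 45 mm, black lens with a white ring 38 mm across at its end, looking up and back toward the robot, 30 degrees from the vertical; on a fixed grey stand (base 100 x 80 mm) right of the white test fixture. Origin: centre of the lens front, 110 mm above the bench; z is the optical axis, pointing out of the lens.
- view_point (a point): Point in the air on the optical axis 100 mm in front of the lens, 197 mm above the bench: where the centre of the heat sink's underside belongs. Its axes are those of the camera head.
- tape_roll: Roll of clear tape, 96 mm across, 24 mm high, lying loose at the far left; leave it. Origin: centre of its underside.
- screwdriver_red: Red screwdriver, 190 mm long, lying loose on the bench in front; leave it. Origin: middle of its underside.
- marker_black: White marker with black cap, 135 mm long, lying loose near the front edge; leave it. Origin: middle of its underside.

How it is judged:
By the outcome, as a careful person would: the job done as asked, in the order asked, and still so for the second after the job is handed in, while the arm keeps its last pose, push and grip.
It also fails if it takes over 48 s, if anything falls off the work surface, if the arm or the gripper's body presses on something with over 40 N, if the wrist force passes 120 N, or if a joint passes its speed limit or range.

### The arm

A 6-joint arm with a two-finger parallel gripper is mounted at the origin on a cart in front of the work surface, level with it; the furniture and walls round the work are solid. World frame = base frame: x ahead of the robot, y to its left, z up, the work surface at z = 0. Lengths are in m, angles in rad, forces in N, time in s.
With the tool pointing down it reaches from about 0.325 to 0.775 m from the base axis. Payload 5.5 kg.
Tool frame: the origin (TCP) lies midway between the tips of the shut fingers; the grasp point (between the pads) lies arm.grip_point_offset behind it (arm.grip_point_offset is the distance from the TCP to the grasp point, in m); z points along the fingers, y is the line along which they close (so a half turn about z gives the same grasp; the last joint's range is limited). The gripper opens to 85 mm and grips with 20 to 120 N. Pads are 22 mm wide; open, the fingers measure 114 mm over their backs; the gripper's body (76 mm by 85 mm) begins 54 mm behind the grasp point. The pads swing forward as they close: fully open they stand 13 mm farther back than shut.
Start: joints at [-1.211, 0.091, 1.231, -0, 1.82, -0.057], TCP at [0.243, -0.549, 0.231] pointing down, gripper open.
Joint ranges: [-2.87, 2.87], [-0.86, 2.18], [0.17, 2.46], [-1.51, 4.65], [0.06, 2.69], [-2.65, 2.65]. Speed limits (rad/s): [2.57, 2.57, 3.01, 3.14, 3.14, 3.14].

### API

Orientations are given as [roll, pitch, yaw] about the fixed x, y, z axes, in that order (R = Rz(yaw) Ry(pitch) Rx(roll)).
In Python, from bench import arm gives the robot as it stands.
- The arm moves only by the tool jog_arm, never from a script. Its argument "steps" is a list that holds one entry, the list of rows, each a list of 7 numbers: the opening, from 0 (shut) to 1 (fully open), then the shift along the world's x, y, z scaled (see below), then the turn, a rotation vector about the world's x, y, z scaled (see below). A call has 1 to 12 rows; each row is the pose to reach, as a shift and turn from the pose commanded when the call began; what a row does not reach only later rows make up. The controller multiplies each number of a shift by 30 cm and each number of a turn by 120 degrees. A row lasts 1/12 s, in which the tool goes at most 41.7 mm and 7.16 degrees, less where a joint would pass 70% of its speed; a pose out of reach is approached as far as the arm can. A call with a number of a shift or a turn outside -1 to 1 is refused whole. A call with a gripper value outside its range is refused whole. The fingers move at their own pace and stop on an object; "newtons" is the grip in N (left out, the last holds). Time passes only in rows, so rows that repeat a pose let the fingers close. It gives the time, the measured TCP pose, the force, the opening and the grip force at its end, in the units of the state.
- arm.get_state(): the state, without advancing time (a new reading comes with each control period).
- arm.get_image(name): name is "scene" or "top"; returns (picture, depth): 400x640x3 uint8, red, green, blue; 400x640 float32, m along the optical axis (not along the pixel's ray), 0 where there is no reading.
- arm.get_calibration(name): a dict with "fx", "fy", "cx", "cy" (pixels), "T" (4x4, takes a point from camera to world coordinates). Camera axes: x right, y down, z forward; pixel columns grow to the right and rows downward; lengths in m; the calibration is good to about 2 mm. A picture is of the moment at which its call begins. get_calibration takes no time and is no camera call.
- arm.hand_in(): hands the job in; it is judged then, once.
The state is a dict: "t": time; "joints": joint angles; "joint_velocities": joint speeds; "joint_torque": joint torques, N m; "eef_pos": TCP position; "ee_rot": TCP orientation; "contact_force": force on the tool from outside, world axes, zero at the start; "ft_torque": the same for the moment, N m; "width": opening from 0.0 (shut) to 1.0 (fully open); "finger_force": force on a finger pad.
Only numpy, scipy, OpenCV 4.12 (cv2) and the standard library are available. Lean on these libraries where they do the work, as an engineer would, in place of code of your own. Each camera call takes 0.05 s, during which the arm holds its last target. There are 200 camera calls.

## Working session

There is one attempt and no reset: what is moved stays moved. The work goes in short steps, Python scripts to look and compute and a tool call to move; the robot and the scene stay as the last step left them, time stands still between calls to the robot, and variables do not carry over. Pictures are saved under pics/ and viewed, at most 10 in all, crops included, and the job is handed in when it is done.

Besides the shell and the picture viewer there is one more tool, called after "Request:" by a JSON object that holds its "method" and its "body", one argument or row to a line. jog_arm: Moves the arm, as the interface text tells. Shifts and turns lie within -1 to 1; 1 stands for 30 cm of shift or 120 degrees of turn. Its arguments: {"type":"object","properties":{"steps":{"type":"array","items":{"type":"array","items":{"type":"array","items":{"type":"number"}}}},"newtons":{"type":"number"}},"required":["steps"]}

```bash
ls; mkdir -p pics; python3 - <<'E'
from bench import arm
import cv2,numpy as np
print(arm.get_state(), arm.grip_point_offset)
for n in("scene","top"):
    im,d=arm.get_image(n); cv2.imwrite(f"pics/{n}0.png",im[:,:,::-1]); np.savez(f"{n}0.npz",im=im,d=d)
    c=arm.get_calibration(n); print(n,c)
E
```

```text
pics
{'t': 0.0, 'joints': array([-1.21069113e+00,  9.19057426e-02,  1.23190501e+00,  2.77775339e-05,
        1.81977538e+00, -5.66868943e-02]), 'joint_velocities': array([ 1.60643219e-03, -4.05008005e-04,  7.54486750e-04, -7.22992461e-04,
        5.36757879e-05, -1.16632097e-03]), 'joint_torque': array([-8.53057500e-04, -4.58735561e+01, -4.18022346e+01, -1.45495023e-04,
        1.18545606e-02,  9.34614604e-06]), 'eef_pos': array([ 0.24281402, -0.54837025,  0.23011198]), 'ee_rot': array([-3.13960390e+00, -1.39834990e-04,  4.16798767e-01]), 'contact_force': array([ 0.37706149,  0.49440253, -0.41158895]), 'ft_torque': array([-0.01044057,  0.01437801, -0.02977366]), 'finger_force': 0.0, 'width': 0.9995955602708978} 0.0187
scene {'fx': 473.90329781834146, 'fy': 473.90329781834146, 'cx': 321.4075490218409, 'cy': 196.2592573577463, 'T': array([[-7.60013725e-01, -3.83137050e-01,  5.24962035e-01,
        -2.06603164e-01],
       [-6.49907015e-01,  4.48168923e-01, -6.13812258e-01,
         8.25031120e-01],
       [-9.74519896e-05, -8.07682250e-01, -5.89617989e-01,
         9.71436261e-01],
       [ 0.00000000e+00,  0.00000000e+00,  0.00000000e+00,
         1.00000000e+00]])}
top {'fx': 421.7033712395389, 'fy': 421.7033712395389, 'cx': 316.807064841903, 'cy': 201.03011410641776, 'T': array([[ 0.01638597, -0.99657467,  0.08105816,  0.4157084 ],
       [-0.9998127 , -0.01716615, -0.00893751, -0.00332864],
       [ 0.01029835, -0.08089653, -0.9966693 ,  1.54604696],
       [ 0.        ,  0.        ,  0.        ,  1.        ]])}
```

View pics/scene0.png

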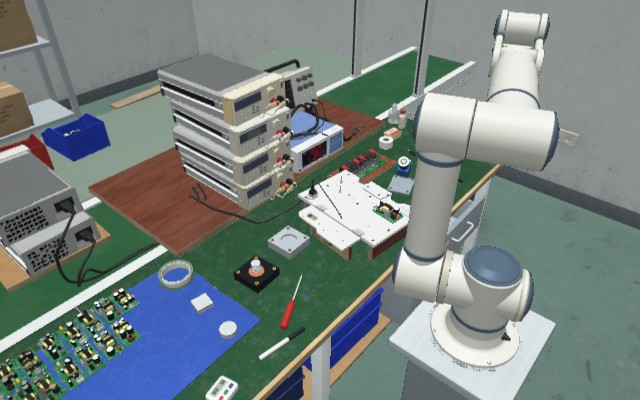

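View pics/top0.png

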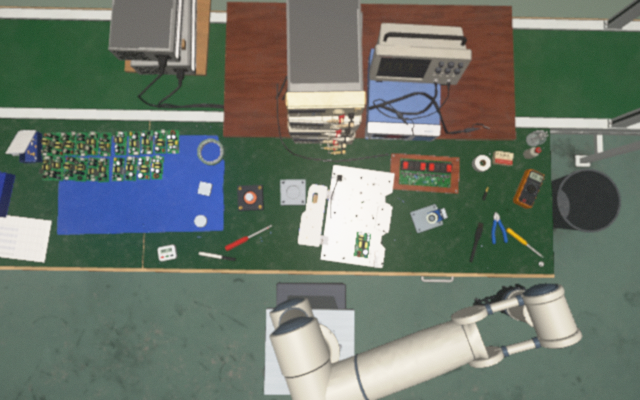

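The scene view shows the round blank at about (228,329), the steel die at (289,240), the nest with the heat sink at (256,270) and the camera head at (404,165). In the top view they are at (200,221), (292,192), (250,198) and (432,215).

```bash
cat > h.py <<'E'
import numpy as np,cv2
from bench import arm
def ray(n,uv):
    c=arm.get_calibration(n);T=c["T"];uv=np.atleast_2d(uv).astype(float)
    d=np.c_[(uv[:,0]-c["cx"])/c["fx"],(uv[:,1]-c["cy"])/c["fy"],np.ones(len(uv))]@T[:3,:3].T
    return T[:3,3],d
def onplane(n,uv,z):
    o,d=ray(n,uv);return o+d*((z-o[2])/d[:,2])[:,None]
def tri(ua,ub):  # scene, top
    A=[];b=[]
    for n,u in(("scene",ua),("top",ub)):
        o,d=ray(n,u);d=d[0]/np.linalg.norm(d[0]);P=np.eye(3)-np.outer(d,d);A.append(P);b.append(P@o)
    s=np.linalg.lstsq(np.vstack(A),np.hstack(b),rcond=None)[0]
    return s,np.linalg.norm(np.vstack(A)@s-np.hstack(b))
def cloud(n,d):
    v,u=np.mgrid[:400,:640];o,r=ray(n,np.c_[u.ravel(),v.ravel()]);return (o+r*d.ravel()[:,None]).reshape(400,640,3)
def proj(n,p):
    c=arm.get_calibration(n);q=(np.linalg.inv(c["T"])@np.append(p,1))[:3];return np.array([c["fx"]*q[0]/q[2]+c["cx"],c["fy"]*q[1]/q[2]+c["cy"]])
E
python3 - <<'E'
from h import *
S=np.load("scene0.npz");T=np.load("top0.npz")
def crop(im,u,v,h,k): return cv2.resize(im[v-h:v+h,u-h:u+h],(k,k),interpolation=cv2.INTER_CUBIC)
P=[(228,329),(289,240),(256,270),(404,170)];Q=[(200,221),(292,192),(250,198),(430,217)]
m=np.vstack([np.hstack([crop(S["im"],*p,25,200) for p in P]),np.hstack([crop(T["im"],*p,20,200) for p in Q])])
cv2.imwrite("pics/crops.png",m[:,:,::-1])
cs,ct=cloud("scene",S["d"]),cloud("top",T["d"])
np.set_printoptions(precision=4,suppress=True)
for p,q in zip(P,Q): print(cs[p[1],p[0]],ct[q[1],q[0]],tri(p,q))
E
```

```text
[0.4553 0.4049 0.0198] [0.4603 0.4025 0.022 ] (array([0.4596, 0.4035, 0.0151]), np.float64(0.0016801388199896804))
[0.5701 0.0678 0.0189] [0.5716 0.0739 0.0164] (array([0.5691, 0.072 , 0.0226]), np.float64(0.0033476950897744486))
[0.536  0.2333 0.04  ] [0.5436 0.22   0.0562] (array([0.5463, 0.2247, 0.0266]), np.float64(0.00044978101235208854))
[ 0.4755 -0.4146  0.0731] [ 0.4845 -0.4042  0.1083] (array([ 0.4826, -0.4179,  0.0684]), np.float64(0.00655650777052689))
```

View pics/crops.png

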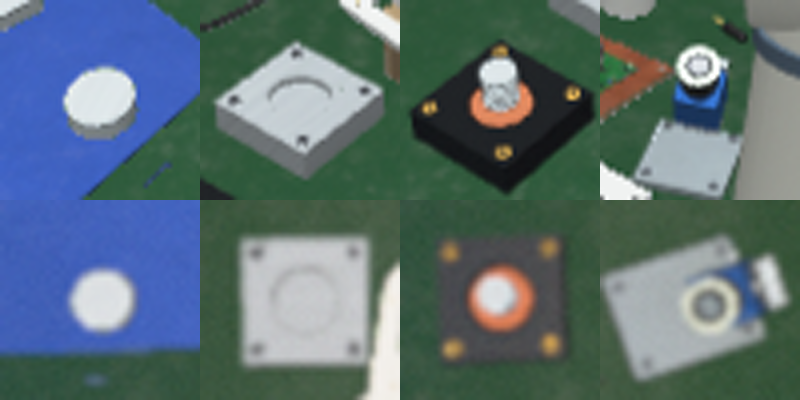

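The crops show the round blank clear on the mat and the empty steel die nearly axis-aligned. The heat sink stands in the nest, and the lens ring is at crop (697,68) in the scene view and (710,305) in the top view. The camera stand is yawed by roughly 15°.

```bash
cat >> h.py <<'E'
def mask(im,seed,kind,h=30):
    hsv=cv2.cvtColor(im,cv2.COLOR_RGB2HSV).astype(int);H,Sa,V=hsv[...,0],hsv[...,1],hsv[...,2]
    m={"grey":(Sa<55)&(V>90),"dark":(V<75)&(Sa<110),"bright":(Sa<60)&(V>170),"blue":(H>95)&(H<125)&(Sa>120)}[kind]
    w=np.zeros_like(m);w[seed[1]-h:seed[1]+h,seed[0]-h:seed[0]+h]=1
    n,l=cv2.connectedComponents((m&w).astype(np.uint8),connectivity=4)
    return l==l[seed[1],seed[0]] if l[seed[1],seed[0]] else np.zeros_like(m)
def hull(m): return cv2.convexHull(np.argwhere(m)[:,::-1].astype(np.int32))
def hc(m):   # area and centroid of the filled hull
    f=np.zeros(m.shape,np.uint8);cv2.fillConvexPoly(f,hull(m),1);p=np.argwhere(f)[:,::-1];return len(p),p.mean(0)
def pc(n,P):
    q=np.array([proj(n,p) for p in P],np.float32);M=cv2.moments(cv2.convexHull(q));return np.array([M["m10"]/M["m00"],M["m01"]/M["m00"]])
def cyl(r,h,z0=0):
    a=np.linspace(0,2*np.pi,40);return np.vstack([np.c_[r*np.cos(a),r*np.sin(a),a*0+z] for z in(z0,z0+h)])
def box(a,b,h,yaw=0):
    c,s=np.cos(yaw),np.sin(yaw);P=np.array([[x,y,z] for x in(-a/2,a/2) for y in(-b/2,b/2) for z in(0,h)]);return P@np.array([[c,s,0],[-s,c,0],[0,0,1]])
from scipy.optimize import least_squares
def locate(model,us,ut,x0):
    f=lambda x:np.r_[pc("scene",model+x)-us,pc("top",model+x)-ut]
    r=least_squares(f,x0,diff_step=1e-4);return r.x,r.fun
E
python3 - <<'E'
from h import *
np.set_printoptions(precision=4,suppress=True)
S=np.load("scene0.npz");T=np.load("top0.npz")
def do(name,k,ss,st,model,x0,yaw=False):
    a,b=mask(S["im"],ss,k),mask(T["im"],st,k)
    na,ca=hc(a);nb,cb=hc(b)
    rect=cv2.minAreaRect(hull(b))
    print(name,na,ca,nb,cb,"rect",rect[1:],*locate(model,ca,cb,x0))
do("blank","grey",(225,326),(200,221),cyl(.022,.016),[.46,.4,0])
do("steel","grey",(270,241),(287,197),box(.09,.09,.026),[.57,.07,0])
do("nest","dark",(255,287),(250,205),box(.09,.09,.026),[.54,.22,0])
# camera
cs,ct=cloud("scene",S["d"]),cloud("top",T["d"])
for n,im,c,s in(("scene",S["im"],cs,(404,162)),("top",T["im"],ct,(432,218))):
    v,u=np.mgrid[:400,:640];w=(abs(u-s[0])<12)&(abs(v-s[1])<12)
    hsv=cv2.cvtColor(im,cv2.COLOR_RGB2HSV).astype(int)
    m=w&(hsv[...,1]<60)&(hsv[...,2]>170)&(c[...,2]>.07)
    p=c[m];print(n,m.sum(),p.mean(0),np.argwhere(m).mean(0)[::-1])
    q=p-np.median(p,0);q=q[np.linalg.norm(q,axis=1)<.035];U,sv,Vt=np.linalg.svd(q-q.mean(0));print(Vt[2]*np.sign(Vt[2,2]),sv/np.sqrt(len(q)))
    b=w&(hsv[...,0]>95)&(hsv[...,0]<125)&(hsv[...,1]>120);print("blue",b.sum(),c[b].mean(0),np.argwhere(b).mean(0)[::-1])
    np.set_printoptions(linewidth=200)
E
```

```text
Traceback (most recent call last):
  File "h.py", line 37, in locate
    r=least_squares(f,x0,diff_step=1e-4);return r.x,r.fun
  File "h.py", line 36, in <lambda>
    f=lambda x:np.r_[pc("scene",model+x)-us,pc("top",model+x)-ut]
                                            ~~^^^^^^^^^^^^^^^
  File "h.py", line 29, in pc
    q=np.array([proj(n,p) for p in P],np.float32);M=cv2.moments(cv2.convexHull(q));return np.array([M["m10"]/M["m00"],M["m01"]/M["m00"]])
                ~~~~^^^^^
  File "h.py", line 18, in proj
    c=arm.get_calibration(n);q=(np.linalg.inv(c["T"])@np.append(p,1))[:3];return np.array([c["fx"]*q[0]/q[2]+c["cx"],c["fy"]*q[1]/q[2]+c["cy"]])
ValueError: time passes only in moves, steps and waits
```

```bash
sed -i 's/arm.get_calibration(n)/cal(n)/; s/^from bench import arm/from bench import arm\nimport functools\n@functools.cache\ndef cal(n): return arm.get_calibration(n)/; s/r=least_squares(f,x0,diff_step=1e-4);return r.x,r.fun/r=least_squares(lambda y:f(y-1),np.array(x0)+1,diff_step=2e-3);return r.x-1,r.fun/' h.py
cat > m0.py <<'E'
from h import *
np.set_printoptions(precision=4,suppress=True,linewidth=200)
S=np.load("scene0.npz");T=np.load("top0.npz")
def do(name,k,ss,st,model,x0,yaw=False):
    a,b=mask(S["im"],ss,k),mask(T["im"],st,k)
    na,ca=hc(a);nb,cb=hc(b)
    rect=cv2.minAreaRect(hull(b))
    print(name,na,ca,nb,cb,"rect",rect[1:],*locate(model,ca,cb,x0))
do("blank","grey",(225,326),(200,221),cyl(.022,.016),[.46,.4,0])
do("steel","grey",(270,241),(287,197),box(.09,.09,.026),[.57,.07,0])
do("nest","dark",(255,287),(250,205),box(.09,.09,.026),[.54,.22,0])
cs,ct=cloud("scene",S["d"]),cloud("top",T["d"])
for n,im,c,s in(("scene",S["im"],cs,(404,162)),("top",T["im"],ct,(432,218))):
    v,u=np.mgrid[:400,:640];w=(abs(u-s[0])<12)&(abs(v-s[1])<12)
    hsv=cv2.cvtColor(im,cv2.COLOR_RGB2HSV).astype(int)
    m=w&(hsv[...,1]<60)&(hsv[...,2]>170)&(c[...,2]>.07)
    p=c[m];print(n,m.sum(),p.mean(0),np.argwhere(m).mean(0)[::-1])
    q=p-np.median(p,0);q=q[np.linalg.norm(q,axis=1)<.035];U,sv,Vt=np.linalg.svd(q-q.mean(0));print(Vt[2]*np.sign(Vt[2,2]),sv/np.sqrt(len(q)))
    b=w&(hsv[...,0]>95)&(hsv[...,0]<125)&(hsv[...,1]>120);print("blue",b.sum(),c[b].mean(0),np.argwhere(b).mean(0)[::-1])
E
python3 m0.py
```

```text
blank 251 [227.8167 329.2032] 123 [200.3089 220.5447] rect ((11.31370735168457, 11.31370735168457), 45.0) [0.461  0.4026 0.0046] [-0.3115 -0.0422  0.307   0.3426]
steel 770 [285.7    241.8377] 1578 [299.2155 200.0057] rect ((48.0, 37.0), 90.0) [ 0.5631  0.0637 -0.0011] [ 5.9531  0.5159 -4.5284 -5.5998]Traceback (most recent call last):
  File "m0.py", line 11, in <module>
    do("nest","dark",(255,287),(250,205),box(.09,.09,.026),[.54,.22,0])
    ~~^^^^^^^^^^^^^^^^^^^^^^^^^^^^^^^^^^^^^^^^^^^^^^^^^^^^^^^^^^^^^^^^^
  File "m0.py", line 6, in do
    na,ca=hc(a);nb,cb=hc(b)
                      ~~^^^
  File "h.py", line 30, in hc
    f=np.zeros(m.shape,np.uint8);cv2.fillConvexPoly(f,hull(m),1);p=np.argwhere(f)[:,::-1];return len(p),p.mean(0)
                                 ~~~~~~~~~~~~~~~~~~^^^^^^^^^^^^^
cv2.error: OpenCV(4.12.0) /io/opencv/modules/imgproc/src/drawing.cpp:2404: error: (-215:Assertion failed) points.checkVector(2, CV_32S) >= 0 in function 'fillConvexPoly'
```

```bash
python3 - <<'E'
s=open('h.py').read()
s=s.replace('(Sa<55)&(V>90)','(Sa<70)&(V>85)').replace('(V<75)&(Sa<110)','(Sa<85)&(V<110)').replace('def mask(im,seed,kind,h=30):','def mask(im,seed,kind,h=30,win=None):').replace('    n,l=cv2','    if win: w[:]=0;w[win[1]:win[3],win[0]:win[2]]=1\n    n,l=cv2')
open('h.py','w').write(s)
m=open('m0.py').read()
m=m.replace('x0,yaw=False)','x0,ws=None,wt=None)').replace('mask(S["im"],ss,k),mask(T["im"],st,k)','mask(S["im"],ss,k,win=ws),mask(T["im"],st,k,win=wt);print(np.ptp(hull(a)[:,0],axis=0),np.ptp(hull(b)[:,0],axis=0))')
m=m.replace('[.57,.07,0]','[.57,.07,0],(266,222,312,262),(277,176,308,208)').replace('[.54,.22,0]','[.54,.22,0],(230,250,282,294),(235,182,266,213)')
open('m0.py','w').write(m)
E
python3 m0.py; python3 - <<'E'
from h import *
S=np.load("scene0.npz");T=np.load("top0.npz")
h=cv2.cvtColor(T["im"],cv2.COLOR_RGB2HSV);print(h[205,236:266].tolist());h=cv2.cvtColor(S["im"],cv2.COLOR_RGB2HSV);print(h[287,238:275,1:].tolist(),h[245,264:310,1:].tolist())
E
```

```text
[17 17] [12 11]
blank 263 [227.7148 329.5741] 130 [200.0692 220.5615] rect ((11.0, 12.0), 90.0) [0.4607 0.4034 0.0042] [-0.3632 -0.0492  0.3582  0.3996]
[42 34] [28 31]
steel 938 [288.3049 241.6716] 899 [293.3537 191.6463] rect ((31.0, 28.0), 90.0) [ 0.5728  0.0685 -0.0007] [-0.0811 -0.0073  0.0619  0.0761]
[45 38] [30 29]
nest 1086 [256.4263 273.2339] 888 [250.2027 197.8131] rect ((29.0, 30.0), 90.0) [0.547  0.2246 0.002 ] [-0.1609 -0.0187  0.1374  0.1597]
scene 74 [ 0.4802 -0.4128  0.1081] [403.5811 161.1757]
[-0.0538  0.3877  0.9202] [0.0105 0.0095 0.0028]
blue 90 [ 0.4792 -0.4215  0.07  ] [404.0889 169.5667]
top 75 [ 0.4842 -0.4113  0.1227] [433.1733 216.9733]
[-0.0132  0.414   0.9102] [0.0117 0.0107 0.0057]
blue 28 [ 0.4917 -0.4249  0.137 ] [438.5357 214.5714]
[[72, 102, 80], [70, 73, 80], [80, 20, 75], [20, 18, 83], [14, 50, 96], [15, 38, 93], [165, 6, 80], [100, 10, 76], [128, 13, 78], [102, 16, 78], [110, 19, 82], [108, 16, 78], [114, 17, 77], [108, 17, 76], [100, 10, 75], [125, 20, 75], [113, 13, 78], [105, 7, 76], [110, 10, 77], [120, 10, 80], [110, 10, 80], [0, 3, 80], [15
[... 308 characters left out ...]
 24], [61, 21], [38, 20], [46, 22], [49, 21], [46, 22], [38, 20], [49, 21], [85, 36], [116, 68], [120, 91], [119, 90], [119, 90], [123, 89], [118, 91], [108, 92], [118, 91], [117, 89], [116, 90]] [[116, 86], [116, 86], [119, 88], [102, 90], [30, 110], [17, 118], [20, 117], [16, 115], [16, 114], [17, 118], [15, 121], [16, 141], [16, 176], [18, 198], [17, 207], [17, 212], [16, 212], [16, 213], [16, 211], [17, 212], [16, 211], [16, 211], [18, 211], [17, 210], [16, 211], [16, 211], [18, 210], [17, 208], [17, 210], [17, 211], [17, 210], [17, 209], [18, 211], [18, 211], [17, 205], [17, 192], [19, 144], [17, 105], [17, 105], [17, 104], [17, 103], [20, 103], [18, 102], [26, 99], [71, 94], [120, 89]]
```

```bash
python3 - <<'E'
s=open('h.py').read()
s=s.replace('"dark":','"grey2":(Sa<45)&(V>95),"dark":(V<62),"dark2":(Sa<45)&(V<110),"dark0":')
open('h.py','w').write(s)
m=open('m0.py').read()
m=m.replace('mask(T["im"],st,k,win=wt)','mask(T["im"],st,k+"2",win=wt)').replace('(277,176,308,208)','(276,174,307,210)')
m+='''
b=mask(T["im"],(418,218),"grey2",win=(405,200,442,236));hp=hull(b)
print("stand",b.sum(),cv2.minAreaRect(hp))
np.savetxt("stand.txt",b[200:236,405:445].astype(int),fmt="%d",delimiter="")
a=mask(S["im"],(397,190),"grey",win=(382,170,425,210));np.savetxt("stand_s.txt",a[170:210,380:427].astype(int),fmt="%d",delimiter="")
'''
open('m0.py','w').write(m)
E
python3 m0.py; cat stand.txt stand_s.txt
```

```text
[17 17] [12 11]
blank 263 [227.7148 329.5741] 121 [200.3388 220.6033] rect ((11.31370735168457, 11.31370735168457), 45.0) [0.461  0.403  0.0035] [-0.2659 -0.036   0.2621  0.2925]
[42 34] [27 30]
steel 938 [288.3049 241.6716] 792 [293.1149 192.9167] rect ((30.0, 27.0), 90.0) [0.5692 0.0703 0.0024] [ 0.3277  0.0294 -0.2503 -0.3077]
[46 36] [26 25]
nest 1074 [256.2728 273.689 ] 667 [250.075  197.3853] rect ((24.93646812438965, 25.50644302368164), 85.91438293457031) [ 0.5482  0.2249 -0.0003] [-0.3197 -0.0373  0.2731  0.3173]
scene 74 [ 0.4802 -0.4128  0.1081] [403.5811 161.1757]
[-0.0538  0.3877  0.9202] [0.0105 0.0095 0.0028]
blue 90 [ 0.4792 -0.4215  0.07  ] [404.0889 169.5667]
top 75 [ 0.4842 -0.4113  0.1227] [433.1733 216.9733]
[-0.0132  0.414   0.9102] [0.0117 0.0107 0.0057]
blue 28 [ 0.4917 -0.4249  0.137 ] [438.5357 214.5714]
stand 616 ((425.9000244140625, 218.20004272460938), (23.717082977294922, 28.776723861694336), 71.56505584716797)
0000000000000000000000000000000000000000
0000000000000000000000000000000000000000
0000000000000000000000000000000000000000
00000000000000000000000
[... 2549 characters left out ...]
0000000011000111111111111100
00111111111000000000000000000000111111111111100
00111111111000000000000000000000111111111111100
00111111111000000000000000000001111111111111100
00111111111100000000000000000001111111111111100
00111111111111000000000000000001111111111111100
00111111111111100000000000000001111111111111100
00011111111111111000000000000001111111111111100
00011111111111111111111111000011111111111111100
00000000111111111111111111111011111111111111100
00000000000011111111111111111111111111111111100
00000000000001111111111111111111111111111111100
00000000000011111111111111111111111111111111100
00000000000001111111111111111111111111111111100
00000000000000111111111111111111111111111111100
```

Request:
{"method": "jog_arm", "body": {
  "steps": [
    [[1, 0.4, 1, 0, 0, 0, 0.551], [1, 0.4, 1, 0, 0, 0, 0.551], [1, 0.4, 1, 0, 0, 0, 0.551], [1, 0.4, 1, 0, 0, 0, 0.551], [1, 0.4, 1, 0, 0, 0, 0.551], [1, 0.4, 1, 0, 0, 0, 0.551], [1, 0.4, 1, 0, 0, 0, 0.551], [1, 0.4, 1, 0, 0, 0, 0.551], [1, 0.4, 1, 0, 0, 0, 0.551], [1, 0.4, 1, 0, 0, 0, 0.551]]
  ],
  "newtons": 40
}}

```text
t: 0.93
eef_pos: [0.3636, -0.2467, 0.2312]
ee_rot: [3.141, -0.0, 1.581]
contact_force: [-0.3, -0.4, 0.1]
width: 1.0
finger_force: 0.0
```

```bash
python3 - <<'E'
from h import *
np.set_printoptions(precision=4,suppress=True,linewidth=200)
print("steel screws",tri((288.56,238.56),(292.7,191.75)),"nest",tri((256.06,269.94),(249.75,197.2)))
for n,u,z in(("scene",(288.56,238.56),.027),("top",(292.7,191.75),.027),("scene",(256.06,269.94),.027),("top",(249.75,197.2),.027)):print(n,onplane(n,u,z))
S=np.load("scene0.npz");T=np.load("top0.npz")
# stand+housing+lens fit from masks: lens ring centre, both views
from scipy.optimize import least_squares
def ringpts(c,az,r=.019):
    z=np.array([.5*np.cos(az),.5*np.sin(az),np.cos(np.pi/6)]);x=np.array([-np.sin(az),np.cos(az),0]);y=np.cross(z,x)
    t=np.linspace(0,2*np.pi,32);return c+r*(np.cos(t)[:,None]*x+np.sin(t)[:,None]*y)
for n,im,s in(("scene",S["im"],(403,162)),("top",T["im"],(432,218))):
    x0,y0=s[0]-14,s[1]-14;g=cv2.resize(im[y0:y0+32,x0:x0+32],(400,400),interpolation=cv2.INTER_CUBIC)
    cv2.imwrite(f"pics/z_{n}.png",g[:,:,::-1])
a,b=[cv2.imread(f"pics/z_{n}.png") for n in("scene","top")];cv2.imwrite("pics/lens.png",np.hstack([a,b]))
E
```

```text
steel screws (array([0.5707, 0.0702, 0.0261]), np.float64(0.0015046568388366378)) nest (array([0.5482, 0.2248, 0.0259]), np.float64(0.001607353552907324))
scene [[0.569  0.0703 0.027 ]]
top [[0.5714 0.0708 0.027 ]]
scene [[0.5464 0.2248 0.027 ]]
top [[0.549  0.2254 0.027 ]]
```

View pics/lens.png

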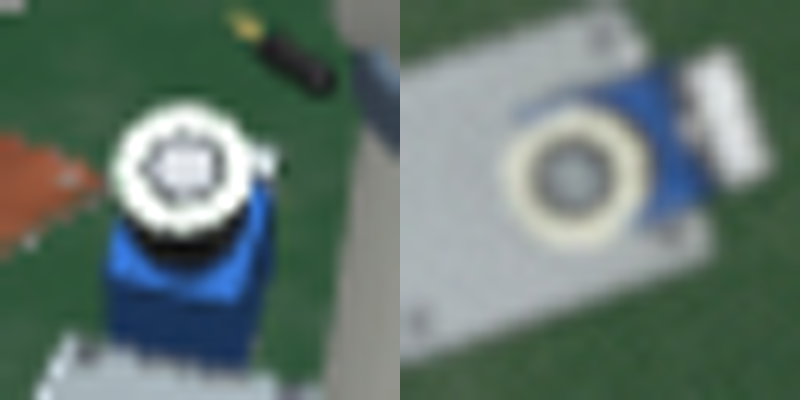

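The scene view shows the lens ring centred at about px (403.3,160.9), the top view at (431.7,217.7). The housing and stand edges are yawed about 19° in the top image, so the optical axis leans mainly toward +y.

Request:
{"method": "jog_arm", "body": {
  "steps": [
    [[1, 0.2, 1, 0, 0, 0, 0], [1, 0.2, 1, 0, 0, 0, 0], [1, 0.2, 1, 0, 0, 0, 0], [1, 0.2, 1, 0, 0, 0, 0], [1, 0.2, 1, 0, 0, 0, 0], [1, 0.2, 1, 0, 0, 0, 0], [1, 0.2, 1, 0, 0, 0, 0], [1, 0.2, 1, 0, 0, 0, 0]]
  ]
}}

```text
t: 1.6
eef_pos: [0.4228, 0.0559, 0.2308]
ee_rot: [-3.141, -0.002, 1.575]
contact_force: [-0.8, -0.5, -0.8]
width: 1.0
finger_force: 0.0
```

Request:
{"method": "jog_arm", "body": {
  "steps": [
    [[1, 0.1, 1, -0.3, 0, 0, 0], [1, 0.1, 1, -0.3, 0, 0, 0], [1, 0.1, 1, -0.3, 0, 0, 0], [1, 0.1, 1, -0.3, 0, 0, 0], [1, 0.1, 1, -0.3, 0, 0, 0], [1, 0.1, 1, -0.3, 0, 0, 0], [1, 0.1, 1, -0.3, 0, 0, 0], [1, 0.1, 1, -0.3, 0, 0, 0], [1, 0.1, 1, -0.3, 0, 0, 0], [1, 0.1, 1, -0.3, 0, 0, 0]]
  ]
}}

```text
t: 2.43
eef_pos: [0.4521, 0.3519, 0.1395]
ee_rot: [-3.139, 0.002, 1.573]
contact_force: [0.3, -1.5, -0.8]
width: 0.999
finger_force: 0.0
```

Request:
{"method": "jog_arm", "body": {
  "steps": [
    [[1, 0.027, 0.173, -0.15, 0, 0, 0], [1, 0.027, 0.173, -0.2, 0, 0, 0], [1, 0.027, 0.173, -0.2, 0, 0, 0], [1, 0.027, 0.173, -0.28, 0, 0, 0], [1, 0.027, 0.173, -0.34, 0, 0, 0], [1, 0.027, 0.173, -0.39, 0, 0, 0], [1, 0.027, 0.173, -0.42, 0, 0, 0], [1, 0.027, 0.173, -0.442, 0, 0, 0], [1, 0.027, 0.173, -0.442, 0, 0, 0], [1, 0.027, 0.173, -0.442, 0, 0, 0]]
  ]
}}

```text
t: 3.27
eef_pos: [0.4615, 0.4029, 0.0098]
ee_rot: [3.141, -0.001, 1.57]
contact_force: [0.1, -0.5, 0.8]
width: 1.001
finger_force: 0.0
```

```bash
python3 - <<'E'
from h import *
o=[]
for n,c,k in(("scene",(228,315),40),("top",(200,218),32)):
    im,d=arm.get_image(n);np.savez(f"{n}1.npz",im=im,d=d)
    o.append(cv2.resize(im[c[1]-k:c[1]+k,c[0]-k:c[0]+k],(400,400),interpolation=cv2.INTER_CUBIC))
cv2.imwrite("pics/pre.png",np.hstack(o)[:,:,::-1]);s=arm.get_state();print(s["eef_pos"],s["ee_rot"],s["width"],s["contact_force"])
E
```

```text
[0.4618075  0.40351589 0.01038284] [ 3.13963902e+00 -1.40460119e-03  1.57052958e+00] 0.9988801035654511 [ 0.37614362 -0.39659874  0.08358884]
```

View pics/pre.png

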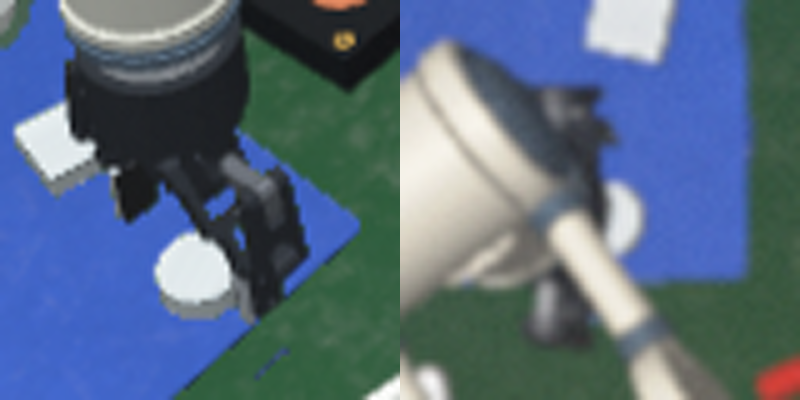

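The fingers straddle the round blank (crop (193,270) in the left view), well clear of the square one. I'll close now.

Request:
{"method": "jog_arm", "body": {
  "steps": [
    [[0.3, 0, 0, 0, 0, 0, 0], [0.3, 0, 0, 0, 0, 0, 0], [0.3, 0, 0, 0, 0, 0, 0], [0.3, 0, 0, 0, 0, 0, 0], [0.3, 0, 0, 0, 0, 0, 0], [0.3, 0, 0, 0, 0, 0, 0], [0.3, 0, 0, 0, 0, 0, 0], [0.3, 0, 0, 0, 0, 0, 0], [0.3, 0, 0, 0, 0, 0, 0]]
  ],
  "newtons": 40
}}

```text
t: 4.12
eef_pos: [0.4613, 0.4036, 0.0095]
ee_rot: [3.141, -0.001, 1.571]
contact_force: [-0.2, -0.4, 5.1]
width: 0.491
finger_force: 40.9
```

Request:
{"method": "jog_arm", "body": {
  "steps": [
    [[0.3, 0, 0, 0.02, 0, 0, 0], [0.3, 0, 0, 0.06, 0, 0, 0], [0.3, 0, 0, 0.15, 0, 0, 0], [0.3, 0, 0, 0.25, 0, 0, 0], [0.3, 0, 0, 0.35, 0, 0, 0], [0.3, 0.05, -0.1, 0.4, 0, 0, 0], [0.3, 0.1, -0.2, 0.4, 0, 0, 0], [0.3, 0.15, -0.3, 0.4, 0, 0, 0], [0.3, 0.2, -0.4, 0.4, 0, 0, 0], [0.3, 0.25, -0.5, 0.4, 0, 0, 0], [0.3, 0.25, -0.5, 0.4, 0, 0, 0]]
  ]
}}

```text
t: 5.03
eef_pos: [0.5382, 0.2479, 0.1291]
ee_rot: [3.14, 0.003, 1.565]
contact_force: [1.2, 0.6, -0.7]
width: 0.486
finger_force: 40.8
```

Request:
{"method": "jog_arm", "body": {
  "steps": [
    [[0.3, 0.04, -0.2, 0, 0, 0, 0], [0.3, 0.08, -0.3, 0, 0, 0, 0], [0.3, 0.11, -0.4, 0, 0, 0, 0], [0.3, 0.113, -0.5, 0, 0, 0, 0], [0.3, 0.113, -0.6, 0, 0, 0, 0], [0.3, 0.113, -0.608, 0, 0, 0, 0], [0.3, 0.113, -0.608, -0.1, 0, 0, 0], [0.3, 0.113, -0.608, -0.18, 0, 0, 0], [0.3, 0.113, -0.608, -0.2, 0, 0, 0], [0.3, 0.113, -0.608, -0.2, 0, 0, 0]]
  ]
}}

```text
t: 5.87
eef_pos: [0.5681, 0.0713, 0.0661]
ee_rot: [-3.136, 0.0, 1.571]
contact_force: [-0.0, -0.4, -0.6]
width: 0.491
finger_force: 40.8
```

```bash
python3 - <<'E'
from h import *
o=[]
for n,c,k in(("scene",(289,225),36),("top",(292,195),30)):
    im,d=arm.get_image(n);np.savez(f"{n}2.npz",im=im,d=d)
    o.append(cv2.resize(im[c[1]-k:c[1]+k,c[0]-k:c[0]+k],(400,400),interpolation=cv2.INTER_CUBIC))
cv2.imwrite("pics/over.png",np.hstack(o)[:,:,::-1])
for i in range(3):s=arm.get_state();print(s["eef_pos"],s["ee_rot"],s["width"],s["contact_force"],s["finger_force"])
E
```

```text
[0.57020887 0.07143827 0.06982563] [ 3.14083847e+00 -1.29127218e-04  1.57144505e+00] 0.48966167845839453 [ 0.78534189  0.56136571 -0.43846698] 40.84936022758484
[0.57020887 0.07143827 0.06982563] [ 3.14083847e+00 -1.29127218e-04  1.57144505e+00] 0.48966167845839453 [ 0.78534189  0.56136571 -0.43846698] 40.84936022758484
[0.57020887 0.07143827 0.06982563] [ 3.14083847e+00 -1.29127218e-04  1.57144505e+00] 0.48966167845839453 [ 0.78534189  0.56136571 -0.43846698] 40.84936022758484
```

View pics/over.png

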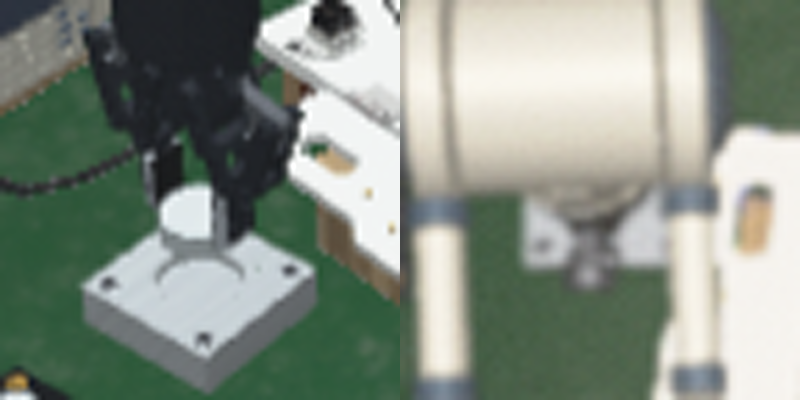

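The blank is held level above the cavity; it shows at crop (187,220) in the scene view, with the cavity rim at (200,270). The wrist hides it in the top view.

```bash
python3 - <<'E'
from h import *
np.set_printoptions(precision=4,suppress=True,linewidth=250)
def single(n,model,u,z):
    return least_squares(lambda y:pc(n,model+np.array([y[0]-1,y[1]-1,z]))-u,[1.5,1.2],diff_step=2e-3).x-1
S=np.load("scene0.npz")["im"]
print("blank s",single("scene",cyl(.022,.016),(227.76,329.4),.003),"t",single("top",cyl(.022,.016),(200.3,220.6),.003))
print("die s",single("scene",box(.09,.09,.026),(288.3,241.67),0),"screws .5690 .0703; t .5714 .0708")
V=cv2.cvtColor(np.load("scene2.npz")["im"],cv2.COLOR_RGB2GRAY)
print("cols 278..301");[print(r,V[r,278:302]) for r in range(218,244)]
for off in((0,0),):
    for z in(.063,.079): print(z,[np.round(proj("scene",np.array([.57+.022*np.cos(a),.0705+.022*np.sin(a),z])),1).tolist() for a in np.arange(0,6.28,np.pi/4)])
print("cavity rim",[np.round(proj("scene",np.array([.57+.025*np.cos(a),.0705+.025*np.sin(a),.026])),1).tolist() for a in np.arange(0,6.28,np.pi/4)])
E
```

```text
blank s [0.4611 0.402 ] t [0.4621 0.4043]
die s [0.5721 0.069 ] screws .5690 .0703; t .5714 .0708
cols 278..301
218 [ 65 117  49  27  27  29  28  36  76  72  72  68  34  33  35  43  69  51  50  36  35  35  33  31]
219 [ 63 114  55  28  28  29  28  34  70  70  69  69  45  35  36  40  55  56  48  34  34  35  32  37]
220 [ 64 104  72  29  27  28  28  34  62  70  71  71  55  35  35  37  46  51  39  34  35  35  34  49]
221 [70 98 72 28 28 28 29 32 63 81 98 95 76 34 37 36 36 34 34 34 34 34 39 45]
222 [ 72  77  72  28  28  30  47  81 136 152 177 173 150  54  41  35  38  36  37  36  35  33  40  42]
223 [ 81  83  78  28  35  81 143 176 230 230 231 230 225  91  44  33  36  34  40  40  34  32  41  64]
224 [ 78  98  94  34  87 176 232 231 230 230 230 230 225  93  75  53  33  35  35  34  39  47  62  82]
225 [ 76  92  91  70 177 232 232 231 231 231 231 230 226  81 116  88  34  34  39  37  47  72  77  82]
226 [ 74  75  82 112 233 232 231 231 231 231 231 231 227  94 116  88  35  34  38  43  45  73  77  78]
227 [ 77  79  80 122 232 232 231 231 231 231 231 232 228 127 116  92  34  33  32  35  38  74  
[... 1349 characters left out ...]
1 209 204 206 207 209 210 209 209 209 206 207 207 209 209 205 206 207 208 207 206 206]
242 [211 210 208 207 198 208 210 211 209 208 208 207 206 207 209 209 207 200 207 207 207 206 206 205]
243 [211 208 208 207 209 210 210 209 208 208 207 207 207 209 208 206 206 207 206 206 207 207 206 192]
0.063 [[282.5, 226.2], [280.4, 229.7], [282.6, 233.0], [287.9, 234.1], [293.2, 232.4], [295.2, 228.9], [292.9, 225.7], [287.6, 224.6]]
0.079 [[282.2, 222.1], [280.1, 225.5], [282.3, 228.8], [287.7, 229.9], [293.0, 228.3], [295.0, 224.8], [292.7, 221.5], [287.4, 220.4]]
cavity rim [[282.4, 235.2], [280.0, 239.1], [282.5, 242.9], [288.5, 244.3], [294.4, 242.3], [296.6, 238.3], [294.0, 234.6], [288.1, 233.3]]
```

```bash
python3 - <<'E'
from h import *
np.set_printoptions(precision=4,suppress=True,linewidth=250)
im,d=arm.get_image("scene");np.savez("scene3.npz",im=im,d=d)
s=arm.get_state();print(s["eef_pos"],s["ee_rot"])
V=cv2.cvtColor(im,cv2.COLOR_RGB2GRAY)
print("cols 278..298");[print(r,V[r,278:299]) for r in range(218,242)]
c=cloud("scene",d);print("top face",np.median(c[225:229,283:289].reshape(-1,3),0)," die", np.median(c[238:250,285:292,2]))
E
```

```text
[0.5707 0.0714 0.0707] [ 3.1392 -0.0002  1.5714]
cols 278..298
218 [73 94 28 27 28 27 32 56 76 73 71 62 34 34 36 43 57 54 35 35 35]
219 [65 99 28 28 28 27 30 52 73 70 70 69 40 35 36 38 48 47 34 35 34]
220 [ 74 116  27  27  28  28  32  58  97 101 121 115  65  36  36  37  36  34  35  35  35]
221 [ 83 116  27  27  34  66  83 146 175 182 211 202 123  40  40  36  36  36  38  35  34]
222 [ 84 115  27  34  84 161 177 230 230 230 230 227 179  56  40  35  32  36  44  33  33]
223 [ 86 119  37  69 174 232 231 230 230 230 230 226 149 103  69  35  34  33  36  34  40]
224 [ 82 118  64 136 232 232 231 231 231 231 231 227 135 119 106  40  33  34  40  35  56]
225 [ 74  76  89 206 232 232 231 230 231 231 231 228 135 119 108  51  34  34  45  35  63]
226 [ 73  74 105 228 232 231 231 231 231 231 232 228 148 120 108  53  34  34  44  35  60]
227 [ 77  79  96 192 231 231 230 231 231 232 232 230 184 120 108  54  37  33  35  36  57]
228 [ 81  82  83 133 217 229 230 231 231 232 232 230 183 115 109  52  43  34  38  41  66]
229 [ 79  78  83 128 136 210 215 223 227 229 229 227 177  99 111  57  40  34  61  65  75]
[... 438 characters left out ...]
209 207 206]
235 [209 212 212 210 200 177 134 134 126 143 143 142 143 144 137 138 164 195 205 206 206]
236 [213 212 210 198 166 143 143 173 177 208 207 206 208 207 190 157 137 151 188 204 204]
237 [212 209 202 168 131 174 208 208 208 207 206 208 209 209 210 206 187 155 152 204 205]
238 [209 205 190 150 174 209 209 208 206 207 208 209 210 210 209 207 205 200 157 202 209]
239 [207 205 195 160 209 209 207 206 207 208 209 209 208 208 206 206 205 204 185 203 207]
240 [206 208 208 196 209 207 206 207 208 209 209 208 208 206 206 206 207 207 207 206 206]
241 [208 210 210 208 204 206 207 209 210 209 208 208 206 206 207 209 209 205 206 207 207]
top face [0.57   0.0804 0.0791]  die 0.021105412298368986
```

Request:
{"method": "jog_arm", "body": {
  "steps": [
    [[0.3, 0, 0, -0.04, 0, 0, 0], [0.3, 0, 0, -0.08, 0, 0, 0], [0.3, 0, 0, -0.1, 0, 0, 0], [0.3, 0, 0, -0.11, 0, 0, 0], [0.3, 0, 0, -0.12, 0, 0, 0], [0.3, 0, 0, -0.13, 0, 0, 0], [0.3, 0, 0, -0.138, 0, 0, 0], [0.3, 0, 0, -0.138, 0, 0, 0], [0.3, 0, 0, -0.138, 0, 0, 0]]
  ]
}}

```text
t: 6.77
eef_pos: [0.5699, 0.0708, 0.0272]
ee_rot: [-3.142, 0.0, 1.571]
contact_force: [0.3, -0.4, -1.5]
width: 0.492
finger_force: 40.8
```

Request:
{"method": "jog_arm", "body": {
  "steps": [
    [[0.3, 0, 0, -0.004, 0, 0, 0], [0.3, 0, 0, -0.008, 0, 0, 0], [0.3, 0, 0, -0.009, 0, 0, 0], [0.3, 0, 0, -0.009, 0, 0, 0]]
  ]
}}

```text
t: 7.1
eef_pos: [0.5702, 0.0709, 0.0256]
ee_rot: [3.141, -0.0, 1.571]
contact_force: [-2.6, -0.9, 5.2]
width: 0.489
finger_force: 41.4
```

```bash
python3 - <<'E'
from h import *
im,d=arm.get_image("scene");k=24;u,v=288,236
cv2.imwrite("pics/seat.png",cv2.resize(im[v-k:v+k,u-k:u+k],(480,480),interpolation=cv2.INTER_CUBIC)[:,:,::-1])
s=arm.get_state();print(s["eef_pos"],s["contact_force"])
V=cv2.cvtColor(im,cv2.COLOR_RGB2GRAY);np.set_printoptions(linewidth=200)
[print(r,V[r,278:300]) for r in range(228,247)]
print([np.round(proj("scene",np.array([.57+.022*np.cos(a),.0705+.022*np.sin(a),.035])),1).tolist() for a in np.arange(0,6.28,np.pi/4)])
E
```

```text
[0.57019151 0.07084662 0.02552478] [-2.30766434 -0.40381756  5.95246199]
228 [ 73  83 112  29  29  28  29  51 132  92  91  95  66  37  38  47  92  56  42  36  35  35]
229 [ 80  80  95  28  27  27  28  47 123 153 177 174 118  35  35  52 115  64  54  35  35  35]
230 [ 80  80  94  28  28  28  30  47 132 211 209 202 128  36  35  38  47  55  48  36  36  35]
231 [ 83  76  94  27  28  28  28  47 132 208 209 206 171  34  36  37  38  47  39  35  35  34]
232 [137  89 100  28  29  29  35  86 165 212 220 221 213  74  38  36  37  36  35  35  35  34]
233 [207 154 117  29  35  79 135 179 231 231 231 231 227 133  44  34  37  36  35  38  35  34]
234 [210 188 117  30  71 176 233 232 231 231 232 231 228 132  56  39  34  34  37  43  40  72]
235 [211 208 128  45 137 233 233 232 232 232 232 232 228 126 100  63  36  34  35  39  66 154]
236 [214 211 169  86 208 233 232 232 232 232 232 232 229 124 117  89  35  34  38  46  93 202]
237 [213 211 200 135 234 234 232 232 232 232 232 233 229 122 119  93  35  35  35  31  70 188]
238 [212 207 192 159 228 233 232 232 232 232 233 233 230 157 120 106  35  33  33  38  7
[... 187 characters left out ...]
37 209]
241 [210 212 213 205 133 131 132 174 216 216 216 215 212 117 121 106  40  38  77 143 209 208]
242 [212 212 210 205 166 141 133 134 134 125 126 127 128  97 120 110  73  87 155 208 208 208]
243 [212 210 209 209 208 178 155 148 137 137 137 137 141 140 144 135 145 165 209 208 208 208]
244 [210 210 209 211 211 210 209 193 167 167 168 169 181 181 205 193 210 208 208 208 209 208]
245 [205 210 211 211 210 210 211 210 209 208 210 210 208 207 209 210 209 208 209 209 202 190]
246 [177 203 211 210 210 210 210 209 210 211 210 207 208 209 210 209 208 209 209 196 164 123]
[[282.9, 233.3], [280.8, 236.8], [283.1, 240.1], [288.3, 241.3], [293.5, 239.6], [295.5, 236.1], [293.2, 232.8], [288.0, 231.7]]
```

View pics/seat.png

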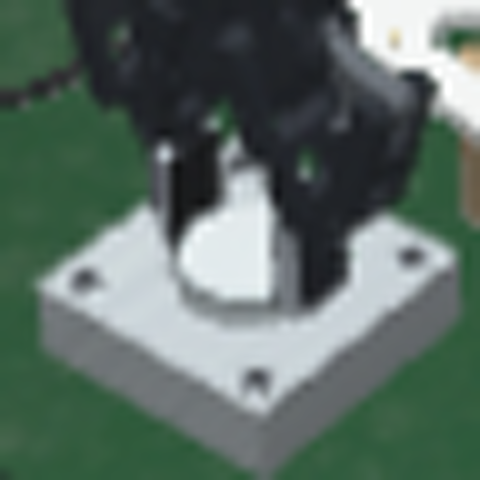

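The blank is in the cavity, with about 2 px of its side showing above the die, as expected for 9 mm proud. The floor contact force is 6 N, so I'll release it.

Request:
{"method": "jog_arm", "body": {
  "steps": [
    [[0.75, 0, 0, 0.001, 0, 0, 0], [0.75, 0, 0, 0.002, 0, 0, 0], [0.75, 0, 0, 0.003, 0, 0, 0], [0.75, 0, 0, 0.003, 0, 0, 0], [0.75, 0, 0, 0.05, 0, 0, 0], [0.75, 0, 0, 0.12, 0, 0, 0], [0.75, 0, 0, 0.25, 0, 0, 0], [0.75, 0, 0, 0.35, 0, 0, 0], [0.75, 0, 0.1, 0.4, 0, 0, 0], [0.75, 0, 0.25, 0.4, 0, 0, 0], [0.75, 0, 0.4, 0.4, 0, 0, 0], [0.75, 0, 0.4, 0.4, 0, 0, 0]]
  ]
}}

```text
t: 8.15
eef_pos: [0.5693, 0.1965, 0.1448]
ee_rot: [3.141, -0.003, 1.575]
contact_force: [0.4, 0.3, -0.4]
width: 0.75
finger_force: 0.0
```

```bash
python3 - <<'E'
from h import *
o=[]
for n,c,k in(("scene",(288,238),28),("top",(285,195),28)):
    im,d=arm.get_image(n);np.savez(f"{n}4.npz",im=im,d=d)
    o.append(cv2.resize(im[c[1]-k:c[1]+k,c[0]-k:c[0]+k],(400,400),interpolation=cv2.INTER_CUBIC))
    c=cloud(n,d); 
    if n=="scene": q=c[234:241,284:293]; print("top face z by depth",q[...,2].round(4)[::2,::2])
cv2.imwrite("pics/placed.png",np.hstack(o)[:,:,::-1]);s=arm.get_state();print(s["eef_pos"],s["width"])
E
```

```text
top face z by depth [[0.0344 0.0354 0.0379 0.0376 0.0335]
 [0.0367 0.037  0.0385 0.0346 0.0338]
 [0.0377 0.0351 0.0344 0.0333 0.034 ]
 [0.0329 0.03   0.0339 0.0371 0.0366]]
[0.56943815 0.19273066 0.14401337] 0.7507247697856033
```

View pics/placed.png

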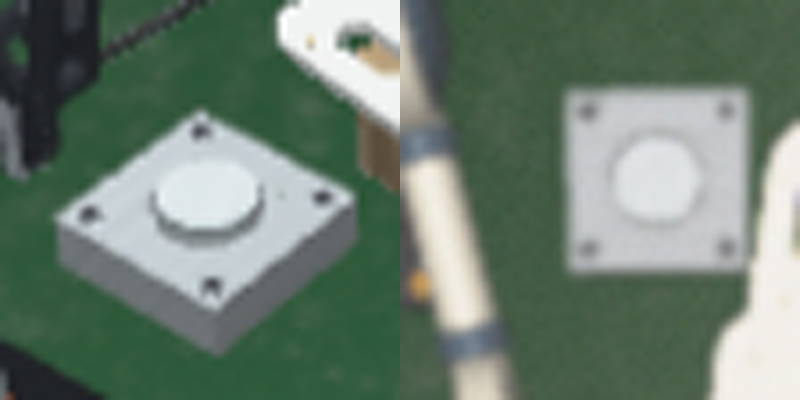

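The blank sits flat and centred in the cavity in both views (crop (207,195) in the scene view, (657,180) in the top view). Next I'll measure the stem and the camera axis from the saved pictures.

```bash
cat > cam.py <<'E'
from h import *
from scipy.optimize import differential_evolution
np.set_printoptions(precision=4,suppress=True,linewidth=200)
I={n:np.load(n+"0.npz")["im"] for n in("scene","top")}
print("stem top tri",tri((255.4,261.6),(248.2,196.6)),onplane("scene",(255.4,261.6),.055),onplane("top",(248.2,196.6),.055))
print("lens tri",tri((403.3,160.94),(431.66,217.66)),onplane("scene",(403.3,160.94),.11),onplane("top",(431.66,217.66),.11))
W={"scene":(390,148,416,184),"top":(418,202,448,232)}
obs={}
for n,im in I.items():
    a,b,c,d=W[n];h=cv2.cvtColor(im[b:d,a:c],cv2.COLOR_RGB2HSV).astype(int);H,Sa,V=h[...,0],h[...,1],h[...,2]
    obs[n]=np.dstack([(H>95)&(H<128)&(Sa>110),(Sa<70)&(V>200) if n=="scene" else (H<60)&(Sa<70)&(V>170)]).astype(float)
def fill(n,P,k=8):
    a,b,c,d=W[n];q=np.array([(proj(n,p)-(a,b)+.5)*k for p in P],np.float32);m=np.zeros(((d-b)*k,(c-a)*k),np.uint8)
    cv2.fillConvexPoly(m,cv2.convexHull(q).astype(np.int32),1);return cv2.resize(m.astype(np.float32),(c-a,d-b),interpolation=cv2.INTER_AREA)
def cost(p,ret=False):
    x,y,az,L,rb=p;z=np.array([.5*np.cos(az),.5*np.sin(az),np.cos(np.pi/6)]);X=np.array([-np.sin(az),np.cos(az),0]);R=np.c_[X,np.cross(z,X),z];c=np.array([x,y,.11]);e=0
    for n in obs:
        Bx=fill(n,box(.04,.04,.045)@R.T+c-z*(L+.045));Cy=fill(n,cyl(rb,L)@R.T+c-z*L);O=fill(n,cyl(.019,.004)@R.T+c-z*.004);
        blue=Bx*(1-np.maximum(Cy,O));w=obs[n][...,0]
        e+=np.abs(blue-w).sum()
        a,b,_,_=W[n];v,u=np.mgrid[:w.shape[0],:w.shape[1]];lc=np.array([np.average(u+a,weights=O),np.average(v+b,weights=O)]);e+=3*np.linalg.norm(lc-dict(scene=(403.3,160.94),top=(431.66,217.66))[n])
    return e
r=differential_evolution(cost,[(.475,.49),(-.42,-.405),(np.radians(80),np.radians(150)),(.005,.03),(.012,.019)],maxiter=25,popsize=8,seed=1)
print(r.fun,r.x[:2],np.degrees(r.x[2]),r.x[3:])
for az in range(90,146,5): print(az,round(min(cost([*r.x[:2],np.radians(az),L,r.x[4]]) for L in(.008,.012,.016,.02,.025)),1),end=" ")
E
time python3 cam.py
```

```text
stem top tri (array([0.5471, 0.2251, 0.059 ]), np.float64(0.0020920686154553532)) [[0.5491 0.2217 0.055 ]] [[0.5485 0.2267 0.055 ]]
lens tri (array([ 0.4813, -0.4101,  0.1099]), np.float64(0.0016872448882524996)) [[ 0.4803 -0.4108  0.11  ]] [[ 0.4823 -0.4094  0.11  ]]
70.80994548257253 [ 0.4809 -0.4092] 108.22665744252906 [0.0243 0.0176]
90 132.0 95 109.7 100 93.4 105 76.8 110 77.8 115 96.3 120 116.0 125 139.1 130 165.8 135 189.1 140 210.6 145 230.1 
real	0m15.494s
user	0m14.541s
sys	0m0.263s
```

Request:
{"method": "jog_arm", "body": {
  "steps": [
    [[0.75, -0.074, 0.115, 0, 0, 0, 0], [0.75, -0.074, 0.115, -0.05, 0, 0, 0], [0.75, -0.074, 0.115, -0.12, 0, 0, 0], [0.75, -0.074, 0.115, -0.2, 0, 0, 0], [0.75, -0.074, 0.115, -0.28, 0, 0, 0], [0.75, -0.074, 0.115, -0.34, 0, 0, 0], [0.75, -0.074, 0.115, -0.37, 0, 0, 0], [0.75, -0.074, 0.115, -0.378, 0, 0, 0], [0.75, -0.074, 0.115, -0.378, 0, 0, 0], [0.75, -0.074, 0.115, -0.378, 0, 0, 0]]
  ]
}}

```text
t: 9.08
eef_pos: [0.5486, 0.225, 0.0326]
ee_rot: [3.14, -0.0, 1.57]
contact_force: [0.2, -0.3, 0.1]
width: 0.755
finger_force: 0.0
```

Request:
{"method": "jog_arm", "body": {
  "steps": [
    [[0.1, 0, 0, 0, 0, 0, 0], [0.1, 0, 0, 0, 0, 0, 0], [0.1, 0, 0, 0, 0, 0, 0], [0.1, 0, 0, 0, 0, 0, 0], [0.1, 0, 0, 0, 0, 0, 0], [0.1, 0, 0, 0, 0, 0, 0], [0.1, 0, 0, 0, 0, 0, 0], [0.1, 0, 0, 0, 0, 0, 0], [0.1, 0, 0, 0, 0, 0, 0]]
  ],
  "newtons": 40
}}

```text
t: 9.83
eef_pos: [0.5483, 0.2256, 0.0325]
ee_rot: [3.14, -0.001, 1.571]
contact_force: [-0.1, -0.4, 5.4]
width: 0.288
finger_force: 39.6
```

Request:
{"method": "jog_arm", "body": {
  "steps": [
    [[0.1, 0, 0, 0.02, 0, 0, 0], [0.1, 0, 0, 0.05, 0, 0, 0], [0.1, 0, 0, 0.1, 0, 0, 0], [0.1, 0, 0, 0.2, 0, 0, 0], [0.1, 0, 0, 0.3, 0, 0, 0], [0.1, 0, 0, 0.4, 0, 0, 0], [0.1, 0, 0, 0.5, 0, 0, 0], [0.1, 0, 0, 0.6, 0, 0, 0], [0.1, 0, 0, 0.67, 0, 0, 0], [0.1, 0, 0, 0.67, 0, 0, 0], [0.1, 0, 0, 0.67, 0, 0, 0]]
  ]
}}

```text
t: 10.75
eef_pos: [0.5481, 0.2256, 0.234]
ee_rot: [3.139, -0.001, 1.571]
contact_force: [-0.2, -0.7, -0.9]
width: 0.289
finger_force: 39.6
```

Request:
{"method": "jog_arm", "body": {
  "steps": [
    [[0.1, -0.05, -0.1, 0, 0, 0, 0], [0.1, -0.1, -0.2, 0, 0, 0, 0], [0.1, -0.15, -0.32, 0, 0, 0, 0], [0.1, -0.2, -0.44, 0, 0, 0, 0], [0.1, -0.25, -0.56, 0, 0, 0, 0], [0.1, -0.3, -0.68, 0, 0, 0, 0], [0.1, -0.3, -0.8, 0, 0, 0, 0], [0.1, -0.3, -0.9, 0, 0, 0, 0], [0.1, -0.3, -1, 0, 0, 0, 0], [0.1, -0.3, -1, 0, 0, 0, 0], [0.1, -0.3, -1, 0, 0, 0, 0]]
  ]
}}

```text
t: 11.67
eef_pos: [0.4568, -0.0757, 0.2299]
ee_rot: [-3.138, -0.001, 1.568]
contact_force: [0.3, -0.2, -0.7]
width: 0.291
finger_force: 39.7
```

Request:
{"method": "jog_arm", "body": {
  "steps": [
    [[0.1, 0, -0.12, 0.05, 0, 0, 0], [0.1, 0.01, -0.24, 0.05, -0.04, -0.014, 0], [0.1, 0.017, -0.36, 0.05, -0.08, -0.028, 0], [0.1, 0.017, -0.48, 0.05, -0.12, -0.042, 0], [0.1, 0.017, -0.6, 0.05, -0.16, -0.056, 0], [0.1, 0.017, -0.7, 0.05, -0.2, -0.07, 0], [0.1, 0.017, -0.8, 0.03, -0.2364, -0.0814, 0], [0.1, 0.017, -0.88, 0, -0.2364, -0.0814, 0], [0.1, 0.017, -0.94, -0.06, -0.2364, -0.0814, 0], [0.1, 0.017, -0.94, -0.083, -0.2364, -0.0814, 0], [0.1, 0.017, -0.94, -0.083, -0.2364, -0.0814, 0], [0.1, 0.017, -0.94, -0.083, -0.2364, -0.0814, 0]]
  ]
}}

```text
t: 12.67
eef_pos: [0.463, -0.3552, 0.2059]
ee_rot: [2.958, 0.491, 1.526]
contact_force: [0.0, 0.3, -0.1]
width: 0.285
finger_force: 39.7
```

```bash
python3 - <<'E'
from h import *
from scipy.spatial.transform import Rotation as R
for n in("scene","top"):
    im,d=arm.get_image(n);np.savez(f"{n}5.npz",im=im,d=d);print(n,proj(n,np.array([.465,-.3627,.1966])))
    c=proj(n,np.array([.465,-.3627,.18])).astype(int);k=40;g=im[c[1]-k:c[1]+k,c[0]-k:c[0]+k];cv2.imwrite(f"pics/f_{n}.png",cv2.resize(g,(400,400),interpolation=cv2.INTER_CUBIC)[:,:,::-1]);print(c-k)
cv2.imwrite("pics/final.png",np.hstack([cv2.imread(f"pics/f_{n}.png") for n in("scene","top")]))
s=arm.get_state();print(s["eef_pos"],s["ee_rot"],s["joints"],"tool z",R.from_euler("xyz",s["ee_rot"]).as_matrix()[:,2])
E
```

```text
scene [401.97825634 145.80335718]
[361 110]
top [424.78239325 221.67986247]
[383 181]
[ 0.46361615 -0.35559487  0.20821411] [2.95445189 0.49269038 1.52496567] [-0.52067773 -0.31793834  1.73101327 -0.34469532  1.33122709 -0.50750401] tool z [ 0.16456312 -0.47277538 -0.86568032]
```

View pics/final.png

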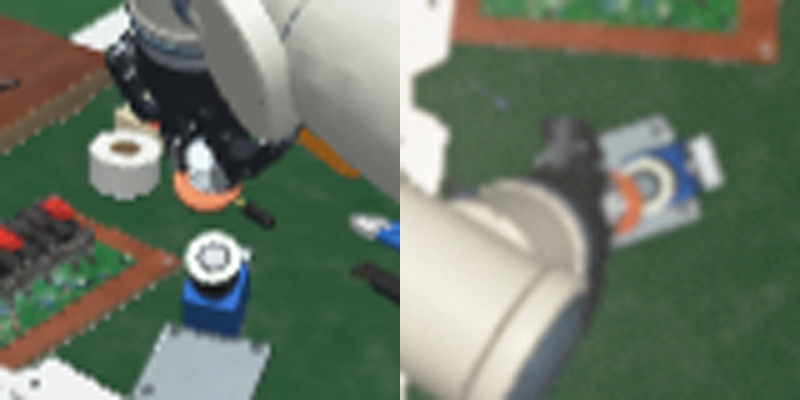

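The foot hangs over the lens: copper at crop (208,192) in the scene view and (627,205) in the top view, with the stem partly hidden. I'll compare the foot outline with its predicted position.

```bash
cat > fit.py <<'E'
from h import *
import sys
np.set_printoptions(precision=4,suppress=True,linewidth=200)
az=np.radians(109);z=np.array([.5*np.cos(az),.5*np.sin(az),np.cos(np.pi/6)]);X=np.array([-np.sin(az),np.cos(az),0]);Rm=np.c_[X,np.cross(z,X),z];V=np.array([.4813,-.41,.11])+.1*z
cnt={};M={}
for n in("scene","top"):
    im=np.load(n+sys.argv[1]+".npz")["im"];h=cv2.cvtColor(im,cv2.COLOR_RGB2HSV).astype(int);c=proj(n,V).astype(int)
    m=(h[...,0]<16)&(h[...,1]>85)&(h[...,2]>140);w=np.zeros_like(m);w[c[1]-12:c[1]+14,c[0]-12:c[0]+13]=1;m&=w
    M[n]=m;p=np.argwhere(m)[:,::-1];q=np.array([proj(n,x) for x in cyl(.022,.006)@Rm.T+V])
    print(n,m.sum(),"obs",p.min(0)-.5,p.max(0)+.5,"pred",q.min(0),q.max(0))
    h0=c-14;print(h0);[print("".join(".#"[int(b)] for b in r)) for r in m[h0[1]:h0[1]+30,h0[0]:h0[0]+30]]
E
python3 fit.py 5
```

```text
scene 47 obs [390.5 134.5] [408.5 151.5] pred [395.0425 139.0192] [408.8488 151.6555]
[387 131]
..............................
..............................
..............................
..............................
....##........................
..............................
..............................
..............................
..............................
..............................
..............................
..............................
..............................
.........#....................
.........###..................
.........###..................
.........####.................
.........#####...#.###........
..........###########.........
...........#########..........
.............#####............
..............................
..............................
..............................
..............................
..............................
..............................
..............................
..............................
..............................
top 39 obs [425.5 215.5] [431.5 227.5] pred [417.4817 214.8631] [431.7208 
[... 249 characters left out ...]
..................
..............................
................###...........
................####..........
.................###..........
.................####.........
..................###.........
..................####........
..................###.........
..................###.........
.................####.........
.................###..........
................####..........
.................#............
..............................
..............................
..............................
..............................
..............................
..............................
..............................
..............................
..............................
```

The foot outline matches the prediction within about 0.3 px in both views. I'll hold still to settle, then hand in.

Request:
{"method": "jog_arm", "body": {
  "steps": [
    [[0.1, 0, 0, 0, 0, 0, 0], [0.1, 0, 0, 0, 0, 0, 0], [0.1, 0, 0, 0, 0, 0, 0], [0.1, 0, 0, 0, 0, 0, 0], [0.1, 0, 0, 0, 0, 0, 0], [0.1, 0, 0, 0, 0, 0, 0], [0.1, 0, 0, 0, 0, 0, 0], [0.1, 0, 0, 0, 0, 0, 0]]
  ]
}}

```text
t: 13.43
eef_pos: [0.4628, -0.3567, 0.2073]
ee_rot: [2.956, 0.492, 1.524]
contact_force: [-0.1, -0.0, -0.7]
width: 0.286
finger_force: 39.7
```

```bash
python3 - <<'E'
from h import *
for n in("scene","top"):
    im,d=arm.get_image(n);np.savez(f"{n}6.npz",im=im,d=d)
s=arm.get_state();print(s["t"],s["eef_pos"],s["ee_rot"],s["joint_velocities"],s["finger_force"])
E
python3 fit.py 6 | grep obs
```

```text
13.5333 [ 0.4627638  -0.35670506  0.20723964] [2.95585104 0.49244341 1.52390254] [ 2.43455261e-03  1.02575732e-04  8.93184500e-05 -1.32770372e-03
 -1.83461683e-03  4.80937906e-04] 39.68180000782013
scene 47 obs [388.5 133.5] [408.5 150.5] pred [395.0425 139.0192] [408.8488 151.6555]
top 37 obs [425.5 215.5] [431.5 227.5] pred [417.4817 214.8631] [431.7208 228.7402]
```

```bash
python3 -c "
from bench import arm
print(arm.hand_in())"
```

```text
the job is handed in; nothing more can be done
None
```

I handed the job in at about 13.5 s: the round blank lies flat in the steel die's cavity and is released, and the heat sink is held still with its copper underside facing the lens, about 10 cm in front of it; the judge's verdict was not shown.

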